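# Uncap the sample grinder, seat its hopper in the throat and close it

### The job

Make the small sample grinder ready for the next coffee: draw the deep dust cap straight up off its throat and stand it, open end down, on a free spot of the bench top; next seat the tall steel hopper with the slim tapered neck upright and fully home in the throat, and last seat the black knobbed lid level and fully home in the hopper's mouth. Set the parts down rather than dropping them, do not shift the grinder, and leave the squat hopper and all the other things where they stand.

Things in the scene. Friction and masses are not known exactly. Their poses are not given: they have to be found in the camera images.
- grinder: Small grey sample grinder, 165 mm tall uncapped, 3.2 kg, loose on rubber feet. Origin: on the bench under the throat's axis; z up, -x its front with chute and steel catch cup. Black base reaches 95 mm in front of the axis, 52 mm behind and to either side. Grey housing up to 92 mm, aluminium ring (radius 41 mm) up to 116 mm, then the round throat collar, 56 mm outer diameter, up to 165 mm.
- throat (a point): Centre of the throat collar's rim, on the axis, 165 mm above the bench. Inside the collar is a conical seat, 47 mm across at this rim and narrowing to 36 mm at 30 mm depth.
- dust_cap: Black round cap, open below, that starts fully down over the throat collar (lower edge at z 119 mm, top at 169 mm). 65 mm outer diameter, 50 mm tall, bore 59 mm wide and 46 mm deep (1.5 mm play round the collar), 70 g. Grip it across the outside near the top. Origin: centre of the open lower edge, z towards the closed top; once lifted 46 mm it is free; on the bench its origin is at z = 0.
- hopper: The grinder's hopper: steel, round, 96 mm tall, about 200 g, starts upright on its neck on the bench. Origin: centre of the underside, z up. Tapered neck, 35 mm diameter at the foot, 44 mm at 26 mm height; shoulder disc 55 mm wide, 5 mm thick; cone from 50 mm to 66 mm diameter at 72 mm height; straight rim band of 66 mm outer diameter from there to 96 mm, the place to grip.
- hopper_shoulder (a point): Centre of the underside of the hopper's shoulder, on its axis, 26 mm above its foot. Home means this shoulder rests on the throat rim (origin then at z = 139 mm, rim at 235 mm); the neck has about 1.3 mm play in the seat and centres itself.
- hopper_rim (a point): Centre of the hopper's mouth at the rim, on its axis, 96 mm above its foot. Inside, the mouth tapers from 60 mm at the rim to 54 mm at 20 mm depth.
- hopper_lid: Black round lid with a knob, 52 mm tall, about 60 g, starts upright on its plug on the bench. Origin: centre of the plug's underside, z up. Tapered plug, 52 mm diameter below, 57 mm at 16 mm height; flange of 70 mm diameter from 16 to 21.5 mm height; round knob, 25 mm diameter, from 21.5 to 52 mm height.
- lid_flange (a point): Centre of the underside of the lid's flange, on its axis, 16 mm above the plug's underside. Home means the plug is in the hopper's mouth and this flange rests on its rim; the plug has about 1.5 mm play and centres itself.
- spare_hopper: Loose bystander, not part of the job: squat steel hopper, 70 mm tall, 69 mm diameter, with a fat 52 to 60 mm neck, too wide for the throat. Origin: centre of its underside.
- tape_clear: Loose bystander, not part of the job: roll of clear tape lying flat, 95 mm diameter, 48 mm tall. Origin: centre of its underside.
- pouch_kraft: Loose bystander, not part of the job: brown coffee pouch standing upright, 57 mm (its x) by 90 mm (its y), 165 mm tall. Origin: centre of its underside.
- pouch_black: Loose bystander, not part of the job: black coffee pouch standing upright, 56 mm (its x) by 90 mm (its y), 165 mm tall. Origin: centre of its underside. Farther left on the bench stand tall black bag grinders (x from 0.39, y from 0.49, metres), along its back and right edge other fixed clutter.
- grinder_brush: Loose bystander, not part of the job: cleaning brush with a wooden handle lying flat, 21 mm (its x) by 140 mm (its y), 21 mm tall. Origin: centre of its underside.
- wipe_bottle: Loose bystander, not part of the job: small white bottle with blue cap, 50 mm diameter, 96 mm tall. Origin: centre of its underside. In metres: the bench from x 0.42 to 0.72, y -0.40 to 0.08 holds only listed things; to its left a bag sealer (x 0.41 to 0.53, y 0.09 to 0.43, 0.12 high, raised handle up to 0.29), to its right drawers (x up to 0.42, y -0.45 to -0.23, 0.16 high).
There are look-alikes about, which are no part of the job. Leave any orange or purple look-alike of the dust_cap alone.

How it is judged (in metres and radians):
On the way, in this order (a step that is already met when the one before it is completed fails the run):
1. the dust cap stands released on the bench, open end down (height (world z) of dust_cap between -0.006 and 0.006 m and angle between dust_cap's own z axis and vertical below 0.08 rad and contact force between the fingers and dust_cap below 0.5 N and linear speed of dust_cap below 0.03 m/s), for 0.2 s.
2. the slim-necked hopper is home in the throat and released (distance between hopper_shoulder and throat below 0.0045 m and angle between hopper's own z axis and vertical below 0.05 rad and contact force between the fingers and hopper below 0.5 N and linear speed of hopper below 0.03 m/s), for 0.2 s.
3. the lid is home in the mouth of the seated hopper and released (distance between hopper_shoulder and throat below 0.0045 m and angle between each of hopper, hopper_lid's own z axis and vertical below 0.05 rad and distance between lid_flange and hopper_rim below 0.0045 m and contact force between the fingers and hopper_lid below 0.5 N and linear speed of hopper_lid below 0.03 m/s), for 0.2 s.
At the end, for the whole second after the job is handed in: Dust cap upright on the bench, open end down; the hopper's shoulder centre within 4.5 mm of the throat rim's centre, the lid's flange centre within 4.5 mm of the hopper rim's centre, both upright within 0.05 rad; all three released and at rest (all of step 1 and all of step 3 and contact force between the fingers and hopper below 0.5 N and linear speed of hopper below 0.03 m/s); the robot touches nothing.
It fails at once if the grinder is shifted by more than 20 mm (distance of grinder from where it was at the start of the episode above 0.02 m).
It fails at once if the dust cap is levered or tipped more than 0.35 rad instead of drawn straight up (angle between dust_cap's own z axis and vertical above 0.35 rad).
It fails at once if the cap, the hopper or the lid is dropped (faster than 0.6 m/s while not held, a fall of about 18 mm) ((linear speed of dust_cap above 0.6 m/s and contact force between the fingers and dust_cap below 0.1 N) or (linear speed of hopper above 0.6 m/s and contact force between the fingers and hopper below 0.1 N) or (linear speed of hopper_lid above 0.6 m/s and contact force between the fingers and hopper_lid below 0.1 N)).
It fails at once if another thing is moved more than 30 mm or knocked over (distance of any of spare_hopper, tape_clear, pouch_kraft, pouch_black, wipe_bottle, grinder_brush from where it was at the start of the episode above 0.03 m or angle between any of spare_hopper, tape_clear, pouch_kraft, pouch_black, wipe_bottle's own z axis and vertical above 0.4 rad).
It also fails if it takes over 70 s, if anything falls off the work surface, if the arm or the gripper's body presses on something with over 40 N, if the wrist force passes 120 N, or if a joint passes its speed limit or range.

### The arm

A 6-joint arm with a two-finger parallel gripper is mounted at the origin on a cart in front of the work surface, level with it; the furniture and walls round the work are solid. World frame = base frame: x ahead of the robot, y to its left, z up, the work surface at z = 0. Lengths are in mm, angles in degrees, forces in N, time in s.
With the tool pointing down it reaches from about 325 to 900 mm from the base axis. Payload 6.1 kg.
Tool frame: the origin (TCP) lies at the very end of the fingers, on their centre line; the grasp point (between the pads) lies 19 mm behind it (arm.tcp_to_grasp is the z of the grasp point in the tool frame, in mm); z points along the fingers, y is the direction in which the jaws open and shut (so a half turn about z gives the same grasp; the last joint's range is limited). The gripper opens to 85 mm and grips with 20 to 120 N. Pads are 22 mm wide; open, the fingers measure 114 mm over their backs; the gripper's body (76 mm by 85 mm) begins 54 mm behind the grasp point. The pads swing forward as they close: fully open they stand 13 mm farther back than shut.
Start: joints at [60.269, 12.628, 87.462, -0, 79.91, -7.225], TCP at [239.233, 577.393, 231.3] pointing down, gripper open.
Joint ranges: [-170.65, 170.65], [-52.31, 119.04], [5.05, 147.46], [-71.25, 251.25], [11.57, 151.72], [-153.62, 153.62]. Speed limits (degrees/s): [147.25, 147.25, 172.46, 180, 180, 180].

### API

Orientations are given as [roll, pitch, yaw] about the fixed x, y, z axes, in that order (R = Rz(yaw) Ry(pitch) Rx(roll)).
In Python, from rig import arm, cams gives the robot as it stands.
- The arm moves only by the tool arm_command, never from a script. Its argument "rows" is a list of rows, each a list of 3 entries, a list of its own where there are three numbers: the shift along the tool's x, y, z in mm, then the turn, a rotation vector about the tool's x, y, z in rad, then the opening, from 0 (shut) to 1 (fully open). A call has 1 to 20 rows; each row shifts and turns the commanded pose from where the row before left it, along the tool's axes as they then stand; what a row does not reach is not made up. A row lasts 1/8 s, in which the tool goes at most 62.5 mm and 10.7 degrees, less where a joint would pass 70% of its speed; a pose out of reach is approached as far as the arm can. A call with a gripper value outside its range is refused whole. The fingers move at their own pace and stop on an object; "newtons" is the grip in N (left out, the last holds). Time passes only in rows, so rows that do not move let the fingers close. It gives the time, the measured TCP pose, the force and the opening at its end, in the units of the state.
- arm.read_state(): the state, without advancing time (a new reading comes with each control period).
- cams.get_image(name): name is "scene" or "side" or "wrist"; returns a dict with "img" (480x640x3 uint8, red, green, blue), "depth" (480x640 float32, mm along the optical axis (not along the pixel's ray), 0 where there is no reading), "fx", "fy", "cx", "cy" (pixels), "position" and "rotation" of the camera in the world. Camera axes: x right, y up, looking along -z (the intrinsics and any distortion apply to the point x, -y, -z); pixel columns grow to the right and rows downward; lengths in mm; the calibration is good to about 2 mm. A picture is of the moment at which its call begins.
- arm.sign_off(): hands the job in, once; it reports no verdict.
The state is a dict: "time": time; "q": joint angles; "qd": joint speeds; "tau": joint torques, N m; "position": TCP position; "eef_rot": TCP orientation; "ft_force": force on the tool from outside, world axes, zero at the start; "ft_torque": the same for the moment, N m; "opening": opening from 0.0 (shut) to 1.0 (fully open).
Only numpy, scipy, OpenCV 4.12 (cv2) and the standard library are available. Lean on these libraries where they do the work, as an engineer would, in place of code of your own. Each camera call takes 0.05 s, during which the arm holds its last target. There are 200 camera calls.

## Working session

There is one attempt and no reset: what is moved stays moved. The work goes in short steps, Python scripts to look and compute and a tool call to move; the robot and the scene stay as the last step left them, time stands still between calls to the robot, and variables do not carry over. Pictures are saved under pics/ and viewed, about 8 in all and at most 12, crops included, and the job is handed in when it is done.

Besides the shell and the picture viewer there is one more tool, called after "Request:" as name([rows], argument=value, ...), one row to a line, values as JSON. arm_command: Moves the arm, as the interface text tells. Its arguments: {"type":"object","properties":{"rows":{"type":"array","items":{"type":"array"}},"newtons":{"type":"number"}},"required":["rows"]}

```bash
mkdir -p pics; cat > h.py <<'E'
import numpy as np, cv2
from rig import arm, cams
def snap(n, f=None):
    d=cams.get_image(n)
    if f: cv2.imwrite('pics/'+f, d['img'][:,:,::-1])
    return d
def cloud(d):
    z=d['depth']; v,u=np.mgrid[0:480,0:640]
    P=np.stack([(u-d['cx'])/d['fx']*z, -(v-d['cy'])/d['fy']*z, -z],-1)
    R=np.array(d['rotation']); 
    W=P@R.T+np.array(d['position']); W[z==0]=np.nan
    return W
E
python3 - <<'E'
from h import *
d=snap('scene','a.png'); print({k:v for k,v in d.items() if k not in('img','depth')})
e=snap('side','b.png'); print({k:v for k,v in e.items() if k not in('img','depth')})
print(arm.read_state())
np.savez('s.npz',a=cloud(d),b=cloud(e),ai=d['img'],bi=e['img'])
E
```

```text
{'fx': 520.7345345186715, 'fy': 520.7345345186715, 'cx': 317.7524988406105, 'cy': 250.67466899279606, 'position': array([-472.2014585 ,  859.9482086 ,  743.72555781]), 'rotation': array([  65.65461891,    1.54952057, -133.07386445])}
{'fx': 616.0289227582768, 'fy': 616.0289227582768, 'cx': 316.2995402553406, 'cy': 240.2680555890948, 'position': array([ -295.34854373, -1268.37861843,   713.09349094]), 'rotation': array([ 68.47052897,  -1.546696  , -34.92788376])}
{'time': 0.1, 'q': array([ 6.02699643e+01,  1.26722127e+01,  8.75200371e+01,  1.09872967e-03,
        7.99119797e+01, -7.22470044e+00]), 'qd': array([ 0.09437987, -0.07704353, -0.19348063, -0.03785961, -0.02730999,
        0.00246108]), 'tau': array([ 1.84989061e-03, -4.98244464e+01, -3.90546870e+01,  1.48363557e-05,
        5.62700341e-03,  5.20177053e-06]), 'position': array([238.94498805, 576.91330905, 230.28490779]), 'eef_rot': array([-1.79896734e+02, -1.41807917e-02,  1.57494459e+02]), 'ft_force': array([-1.28395   , -0.72296529, -0.75084735]), 'ft_torque': array([-0.01187679, -0.00938614,  0.06648597]), 'opening': 1.0008120630495716}Traceback (most recent call last):
  File "<stdin>", line 5, in <module>
  File "h.py", line 11, in cloud
    W=P@R.T+np.array(d['position']); W[z==0]=np.nan
      ~~~~~^~~~~~~~~~~~~~~~~~~~~~~~
ValueError: operands could not be broadcast together with shapes (480,640) (3,)
```

View pics/a.png

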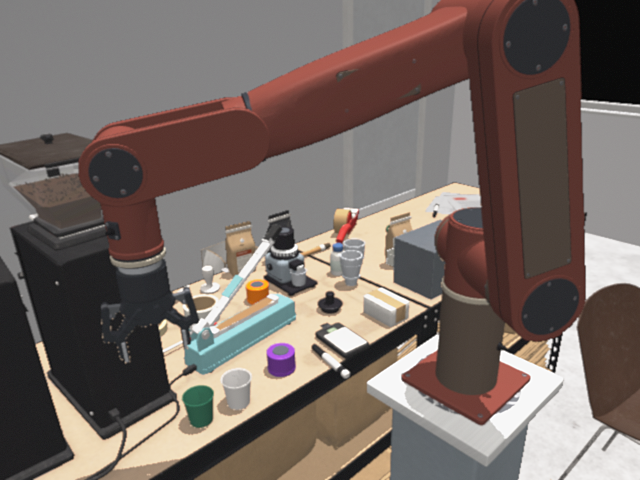

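View pics/b.png

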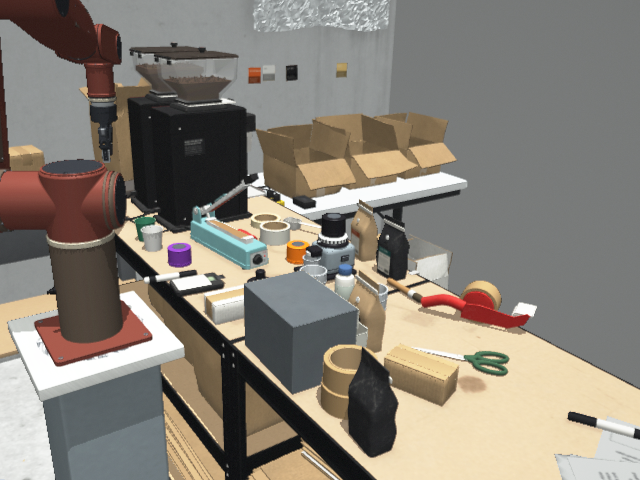

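Scene: capped grinder at (285,265), black knobbed lid at (330,300), two steel hoppers at (351,266) and (354,247), bottle at (337,258). Orange (257,291) and purple (281,360) cap look-alikes are to be left alone. I'll measure them and enlarge.

```bash
sed -i "s/R=np.array(d\['rotation'\]); /R=Rotation.from_euler('xyz',d['rotation'],degrees=True).as_matrix()/; 1a from scipy.spatial.transform import Rotation" h.py
python3 - <<'E'
from h import *
d=snap('scene'); e=snap('side')
A=cloud(d);B=cloud(e)
np.savez('s.npz',a=A,b=B,ai=d['img'],bi=e['img'])
for u,v in [(285,232),(284,240),(330,295),(330,306),(351,256),(351,268),(354,243),(337,247),(300,285),(257,285),(320,312)]: print('a',u,v,A[v,u].round())
for u,v in [(333,216),(333,222),(262,274),(313,270),(345,270),(296,246),(320,285)]: print('b',u,v,B[v,u].round())
c1=cv2.resize(d['img'][205:325,215:425,::-1],None,fx=3.8,fy=3.8,interpolation=cv2.INTER_CUBIC)[:300*2]
c=d['img'][205:325,220:420,::-1]; f=e['img'][200:320,220:420,::-1]
cv2.imwrite('pics/c.png',np.vstack([cv2.resize(x,(500,300),interpolation=cv2.INTER_CUBIC) for x in (c,f)]))
# top-view height map
P=np.vstack([A.reshape(-1,3),B.reshape(-1,3)]);C=np.vstack([d['img'].reshape(-1,3),e['img'].reshape(-1,3)])
m=(P[:,0]>380)&(P[:,0]<740)&(P[:,1]>-420)&(P[:,1]<110)&(P[:,2]<300)&(P[:,2]>-20);P=P[m];C=C[m]
o=np.argsort(P[:,2]);P=P[o];C=C[o]
im=np.full((540,800,3),255,np.uint8)
X=((110-P[:,1])*1.5).astype(int);Y=((740-P[:,0])*1.5).astype(int)
for dx in(0,1,2):
  for dy in(0,1,2): im[np.clip(Y+dy,0,539),np.clip(X+dx,0,799)]=C[:,::-1]
for k in range(0,8): cv2.putText(im,str(100-k*70),(int((10+k*70)*1.5),12),0,.4,(0,0,255))
for x in range(400,740,50): cv2.putText(im,str(x),(0,int((740-x)*1.5)),0,.4,(0,0,255))
cv2.imwrite('pics/top.png',im)
E
```

```text
a 285 232 [633. -21. 169.]
a 284 240 [624.  -8. 150.]
a 330 295 [420.   6.  53.]
a 330 306 [413.  14.  24.]
a 351 256 [ 510. -171.   80.]
a 351 268 [ 473. -132.   67.]
a 354 243 [ 608. -288.   56.]
a 337 247 [ 563. -165.   96.]
a 300 285 [564. -11.  23.]
a 257 285 [607. 112.  54.]
a 320 312 [437.  29.   2.]
b 333 216 [641. -30. 172.]
b 333 222 [622. -57. 167.]
b 262 274 [433. -13.  45.]
b 313 270 [ 512. -127.   82.]
b 345 270 [ 560. -194.   97.]
b 296 246 [602.  87.  53.]
b 320 285 [ 393. -323.  151.]
```

View pics/c.png

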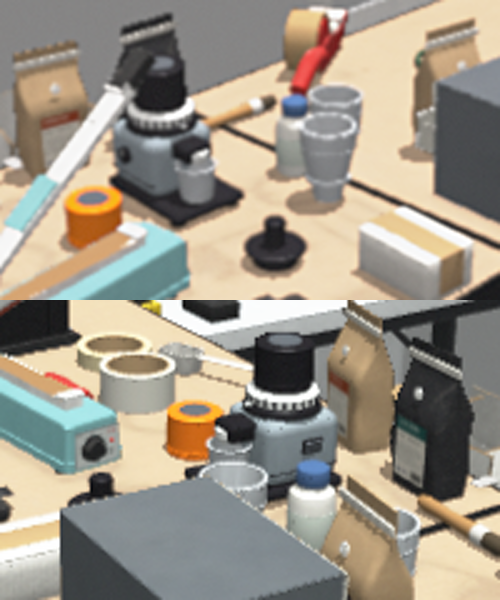

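View pics/top.png

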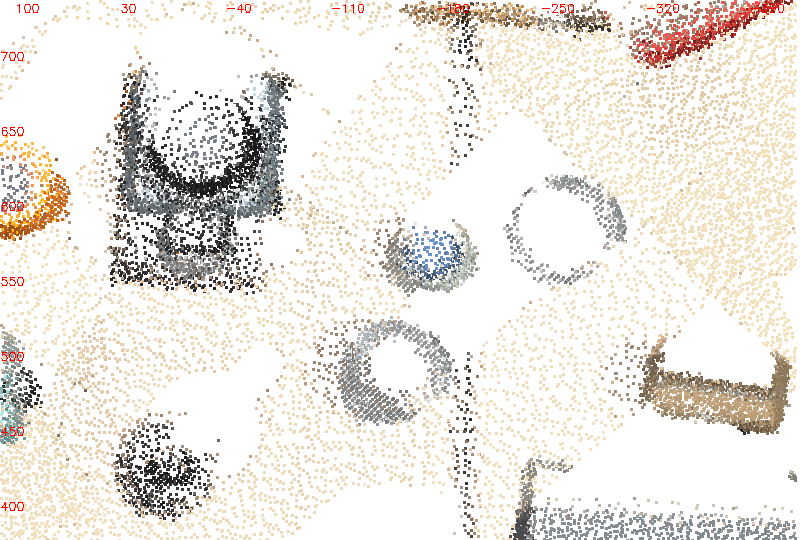

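Candidates for the hopper: the front one, scene (351,266), tall with a slim foot; and the one behind, scene (354,247), lower. The front one fits if its rim is at 96 mm. Checking by circle fits.

```bash
python3 - <<'E'
from h import *
from scipy.optimize import least_squares
s=np.load('s.npz')
def fit(c,rad,z0,z1,R):
    for k in 'ab':
        P=s[k].reshape(-1,3); m=(np.hypot(P[:,0]-c[0],P[:,1]-c[1])<rad)&(P[:,2]>z0)&(P[:,2]<z1);p=P[m]
        if len(p)<8: print(k,len(p));continue
        f=lambda x:np.hypot(p[:,0]-x[0],p[:,1]-x[1])-R
        r=least_squares(f,c,loss='soft_l1',f_scale=1.5)
        print(k,len(p),r.x.round(1),'res',np.abs(f(r.x)).mean().round(2),'zmax',np.percentile(p[:,2],[50,98]).round(1))
print('hopper');fit((490,-140),55,72,110,33)
print('spare');fit((584,-255),55,40,110,34.5)
print('cap wall');fit((637,-18),50,122,164,32.5)
print('cap top');fit((637,-18),50,166,180,20)
print('ring');fit((637,-18),50,98,114,41)
print('lid knob');fit((425,5),50,28,50,12.5)
print('lid flange');fit((425,5),50,16,22,35)
print('bottle');fit((570,-168),40,10,60,25)
P=np.vstack([s['a'].reshape(-1,3),s['b'].reshape(-1,3)])
m=(P[:,0]>420)&(P[:,0]<540)&(P[:,1]>-110)&(P[:,1]<-30);print(np.nanmax(P[m],0))
E
```

```text
hopper
a 339 [ 491.7 -149.4] res 2.75 zmax [87.5 99.8]
b 286 [ 490.2 -155.6] res 2.34 zmax [88.8 98.4]
spare
a 251 [ 587.2 -263.6] res 2.85 zmax [63.5 73.7]
b 191 [ 585.8 -268. ] res 7.01 zmax [60.4 72.3]
cap wall
a 267 [646.3 -22.4] res 1.88 zmax [141.5 163. ]
b 355 [647.1 -25.6] res 2.39 zmax [143.  162.7]
cap top
a 110 [635.4 -24.2] res 6.46 zmax [171.1 175.2]
b 177 [642.6 -31.3] res 6.99 zmax [169.8 172.9]
ring
a 167 [645.5 -22.4] res 2.28 zmax [105.3 113.3]
b 154 [646.4 -24.1] res 2.72 zmax [105.5 113.6]
lid knob
a 57 [430.6  -2.2] res 2.01 zmax [37.7 48.8]
b 57 [431.   -3.3] res 1.99 zmax [40.2 49.3]
lid flange
a 57 [433.3  -3.4] res 4.72 zmax [20.5 21.9]
b 16 [434.5  -9.3] res 4.85 zmax [20.7 21.9]
bottle
a 160 [ 572.1 -175.7] res 2.23 zmax [33.9 59.2]
b 240 [ 574.2 -177.2] res 1.94 zmax [43.5 59.5]
[539.74792057 -30.15266078  25.99439707]
```

Front hopper has its rim at ~98 mm (spare ~72), so it is the tall one. Cap ≈ (646,-24), hopper ≈ (491,-150), lid ≈ (431,-3). Moving above the grinder high up and looking with the wrist camera.

Request:
arm_command([
  [[0,0,-60],[0,0,-0.131],1],
  [[0,0,-60],[0,0,-0.131],1],
  [[0,0,-60],[0,0,-0.131],1],
  [[-29,-43,0],[0,0,0],1],
  [[-29,-43,0],[0,0,0],1],
  [[-29,-43,0],[0,0,0],1],
  [[-29,-43,0],[0,0,0],1],
  [[-29,-43,0],[0,0,0],1],
  [[-29,-43,0],[0,0,0],1],
  [[-29,-43,0],[0,0,0],1],
  [[-29,-43,0],[0,0,0],1],
  [[-29,-43,0],[0,0,0],1],
  [[-29,-43,0],[0,0,0],1],
  [[-29,-43,0],[0,0,0],1],
  [[-29,-43,0],[0,0,0],1],
  [[-29,-43,0],[0,0,0],1],
  [[-29,-43,0],[0,0,0],1],
  [[0,0,0],[0,0,0],1],
])

```text
time: 2.45
position: [646.3, -28.0, 409.0]
eef_rot: [-180.0, -0.2, 179.8]
ft_force: [-1.3, -0.3, 0.0]
opening: 0.999
```

```bash
cat >> h.py <<'E'
from scipy.optimize import least_squares
def fit(A,c,rad,z0,z1,R):
    P=A.reshape(-1,3); m=(np.hypot(P[:,0]-c[0],P[:,1]-c[1])<rad)&(P[:,2]>z0)&(P[:,2]<z1);p=P[m]
    f=lambda x:np.hypot(p[:,0]-x[0],p[:,1]-x[1])-R
    r=least_squares(f,c,loss='soft_l1',f_scale=1.5) if len(p)>8 else None
    return len(p), r is not None and (r.x.round(1),np.abs(f(r.x)).mean().round(2),p.min(0).round(),p.max(0).round())
E
python3 - <<'E'
from h import *
d=snap('wrist','w1.png'); A=cloud(d); st=arm.read_state()
print(st['time'],st['position'],st['eef_rot'],d['position'],d['rotation'])
print('disc',fit(A,(646,-24),45,164,176,32.5)); print('n hi',(A[...,2]>100).sum())
P=A.reshape(-1,3);m=(np.hypot(P[:,0]-646,P[:,1]+24)<45)&(P[:,2]>164)&(P[:,2]<178);print('mid',(P[m].min(0)+P[m].max(0))/2,P[m].mean(0))
m=(abs(P[:,0]-655)<70)&(abs(P[:,1]+140)<50);print('spot zmax',np.nanmax(P[m,2]) if m.any() else None)
s=np.load('s.npz');Q=np.vstack([s['a'].reshape(-1,3),s['b'].reshape(-1,3)])
for n,q in(('wrist',P),('ab',Q)):
  g=q[(q[:,2]>10)&(q[:,2]<300)&(q[:,0]>560)&(q[:,0]<800)&(q[:,1]<-85)&(q[:,1]>-230)]
  H={}
  for p in g: H.setdefault((int(p[0]//20*20),int(p[1]//20*20)),[]).append(p[2])
  print(n,sorted((k,round(max(v))) for k,v in H.items() if len(v)>2))
E
```

```text
2.5 [645.58527955 -26.05828882 409.74469433] [ 1.79968583e+02 -1.42378038e-01  1.79858440e+02] [568.47611471 -27.15969487 550.67228491] [-1.76018761e+01 -3.87219800e-02  8.97522473e+01]
disc (2741, (array([654.7, -24.1]), np.float64(10.75), array([613., -56., 164.]), array([677.,   9., 171.])))
n hi 74264
mid [645.03202414 -23.27710899 167.82167665] [644.5103854  -23.38549688 168.0725705 ]
spot zmax 497.56047632416664
wrist [((560, -200), 97), ((560, -180), 97), ((560, -160), 97), ((580, -200), 97), ((580, -180), 96), ((580, -160), 71), ((720, -240), 19), ((720, -220), 18), ((720, -200), 19), ((720, -180), 19), ((720, -160), 18), ((740, -220), 15), ((740, -200), 15), ((740, -180), 16), ((740, -160), 104), ((740, -140), 119), ((740, -120), 121), ((740, -100), 99), ((760, -180), 152), ((760, -160), 165), ((760, -140), 165), ((760, -120), 165), ((760, -100), 157), ((780, -160), 164), ((780, -140), 164), ((780, -120), 165), ((780, -100), 166)]
ab [((560, -220), 71), ((560, -200), 100), ((560, -180), 100), ((560, -160), 101), ((580, -240), 75), ((580, -220), 67), ((580, -200), 99), ((580, -180), 100), ((580, -160), 94), ((720, -240), 23), ((720, -220), 23), ((720, -200), 24), ((720, -180), 24), ((720, -160), 23), ((740, -220), 19), ((740, -180), 99), ((740, -160), 108), ((740, -140), 122), ((740, -120), 123), ((740, -100), 108), ((760, -180), 154), ((760, -160), 168), ((760, -140), 170), ((760, -120), 169), ((760, -100), 169), ((780, -180), 142), ((780, -160), 168), ((780, -140), 167), ((780, -120), 167), ((780, -100), 167)]
```

View pics/w1.png

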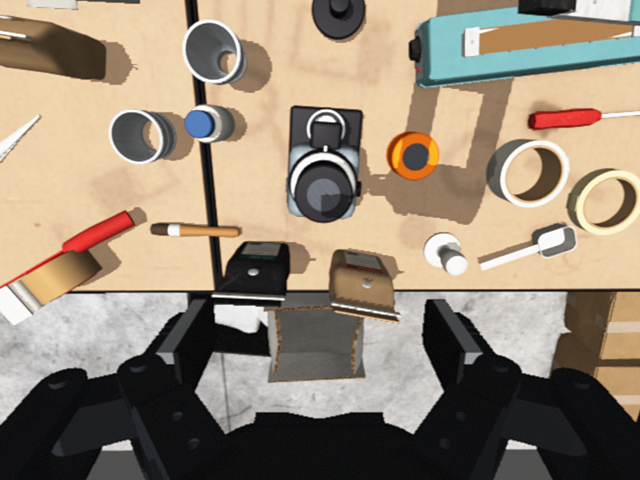

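The wrist view shows the cap on the grinder at (325,188), the tall hopper at (214,52), spare at (142,135), lid at (338,10), free bench between grinder and bottle. Cap ≈ (645,-23); I'll place it at about (645,-135).

Request:
arm_command([
  [[0,1.5,50],[0,0,0],1],
  [[0,1,50],[0,0,0],1],
  [[0,0,50],[0,0,0],1],
  [[0,0,40],[0,0,0],1],
  [[0,0,30],[0,0,0],1],
  [[0,0,30],[0,0,0],1],
  [[0,0,20],[0,0,0],1],
  [[0,0,13],[0,0,0],1],
  [[0,0,0],[0,0,0],1],
  [[0,0,0],[0,0,0],1],
])

```text
time: 3.75
position: [646.2, -22.1, 129.6]
eef_rot: [-180.0, 0.1, -180.0]
ft_force: [0.4, 0.2, 0.8]
opening: 0.999
```

Request:
arm_command([
  [[0,0,0],[0,0,0],0.7],
  [[0,0,0],[0,0,0],0.6],
  [[0,0,0],[0,0,0],0.5],
  [[0,0,0],[0,0,0],0.4],
  [[0,0,0],[0,0,0],0.4],
  [[0,0,0],[0,0,0],0.4],
  [[0,0,0],[0,0,0],0.4],
], newtons=30)

```text
time: 4.62
position: [646.3, -22.3, 129.8]
eef_rot: [-180.0, 0.1, -180.0]
ft_force: [-1.2, -0.8, 6.6]
opening: 0.742
```

Request:
arm_command([
  [[0,0,-5],[0,0,0],0.4],
  [[0,0,-8],[0,0,0],0.4],
  [[0,0,-8],[0,0,0],0.4],
  [[0,0,0],[0,0,0],0.4],
])

```text
time: 5.12
position: [645.9, -22.1, 150.6]
eef_rot: [-180.0, 0.1, -180.0]
ft_force: [1.0, -2.2, -0.4]
opening: 0.743
```

Request:
arm_command([
  [[0,0,-15],[0,0,0],0.4],
  [[0,0,-25],[0,0,0],0.4],
  [[0,0,-20],[0,0,0],0.4],
  [[0,-23,0],[0,0,0],0.4],
  [[0,-30,0],[0,0,0],0.4],
  [[0,-30,0],[0,0,0],0.4],
  [[0,-30,0],[0,0,0],0.4],
  [[0,0,30],[0,0,0],0.4],
  [[0,0,40],[0,0,0],0.4],
  [[0,0,40],[0,0,0],0.4],
  [[0,0,40],[0,0,0],0.4],
  [[0,0,25],[0,0,0],0.4],
  [[0,0,12],[0,0,0],0.4],
  [[0,0,5],[0,0,0],0.4],
  [[0,0,0],[0,0,0],0.4],
])

```text
time: 7.0
position: [645.7, -136.1, 17.9]
eef_rot: [-179.9, 0.0, 180.0]
ft_force: [-1.2, -5.1, -1.3]
opening: 0.744
```

```bash
python3 - <<'E'
from h import *
d=snap('side','s2.png');A=cloud(d);P=A.reshape(-1,3)
im=d['img'][190:320,260:430,::-1];cv2.imwrite('pics/s2.png',cv2.resize(im,(680,520),interpolation=cv2.INTER_CUBIC))
print(arm.read_state()['position'],arm.read_state()['ft_force'])
E
```

```text
[ 645.87987724 -136.05174866   18.24557262] [-1.86020725 -5.35360053 -1.88934188]
```

View pics/s2.png

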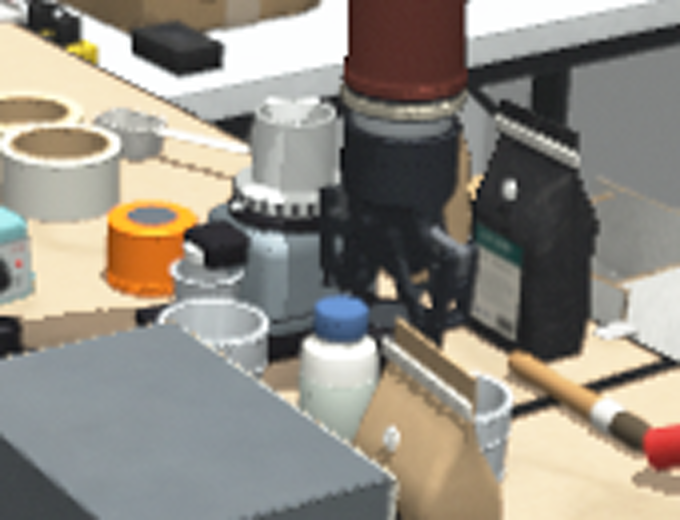

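Cap is held just off the bench. The -5 N sideways force suggests the gripper may touch the grinder's side; I'll move 15 mm away before lowering.

Request:
arm_command([
  [[0,-8,0],[0,0,0],0.4],
  [[0,-7,0],[0,0,0],0.4],
  [[0,0,0],[0,0,0],0.4],
  [[0,0,3],[0,0,0],0.4],
  [[0,0,2],[0,0,0],0.4],
  [[0,0,0],[0,0,0],0.4],
])

```text
time: 7.8
position: [645.0, -149.7, 11.8]
eef_rot: [180.0, -0.0, -180.0]
ft_force: [0.2, 0.0, -0.8]
opening: 0.741
```

Request:
arm_command([
  [[0,0,1],[0,0,0],0.4],
  [[0,0,0.5],[0,0,0],0.4],
  [[0,0,0],[0,0,0],0.4],
])

```text
time: 8.18
position: [645.5, -150.0, 11.1]
eef_rot: [180.0, 0.0, -180.0]
ft_force: [-0.4, 1.5, 1.3]
opening: 0.743
```

Request:
arm_command([
  [[0,0,1],[0,0,0],0.4],
  [[0,0,0],[0,0,0],0.4],
  [[0,0,0],[0,0,0],0.8],
  [[0,0,0],[0,0,0],0.9],
  [[0,0,0],[0,0,0],0.9],
  [[0,0,0],[0,0,0],0.9],
  [[0,0,0],[0,0,0],0.9],
  [[0,0,-20],[0,0,0],0.9],
  [[0,0,-40],[0,0,0],0.9],
  [[0,0,-50],[0,0,0],1],
  [[0,0,-60],[0,0,0],1],
  [[0,0,-60],[0,0,0],1],
  [[0,0,-60],[0,0,0],1],
  [[0,0,-60],[0,0,0],1],
])

```text
time: 9.93
position: [644.9, -149.8, 363.9]
eef_rot: [-180.0, 0.1, -180.0]
ft_force: [0.2, -0.6, 1.1]
opening: 0.998
```

```bash
python3 - <<'E'
from h import *
d=snap('wrist','w2.png'); A=cloud(d); print(arm.read_state()['position'],arm.read_state()['time'])
P=A.reshape(-1,3)
def mid(c,r,z0,z1,n):
    m=(np.hypot(P[:,0]-c[0],P[:,1]-c[1])<r)&(P[:,2]>z0)&(P[:,2]<z1);p=P[m]
    if len(p): print(n,len(p),'mid',((p.min(0)+p.max(0))/2).round(1),'size',np.ptp(p,0).round(),'z',np.median(p[:,2]).round(1))
mid((645,-150),50,46,56,'cap top'); mid((645,-23),42,160,172,'collar'); mid((491,-150),48,92,101,'hopper rim');mid((645,-23),50,111,120,'ring'); mid((431,-3),50,17,27,'lid flange'); mid((431,-3),50,47,57,'knob')
print(fit(A,(645,-23),35,161,170,26))
E
```

```text
[ 647.16888043 -150.62175715  374.74075371] 9.975
cap top 1985 mid [ 645.4 -149.6   49.3] size [65. 63.  7.] z 49.1
collar 865 mid [645.8 -23.9 162.9] size [56. 55.  6.] z 163.3
hopper rim 831 mid [ 492.8 -151.7   94.7] size [67. 66.  5.] z 94.4
ring 1445 mid [645.5 -25.5 115.5] size [80. 78.  9.] z 114.7
lid flange 1321 mid [449.6  -2.6  22. ] size [32. 69. 10.] z 20.3
knob 20 mid [442.8  -2.9  49.2] size [ 2. 11.  3.] z 49.1
(812, (array([645.2, -24.2]), np.float64(1.23), array([618., -51., 161.]), array([674.,   4., 166.])))
```

View pics/w2.png

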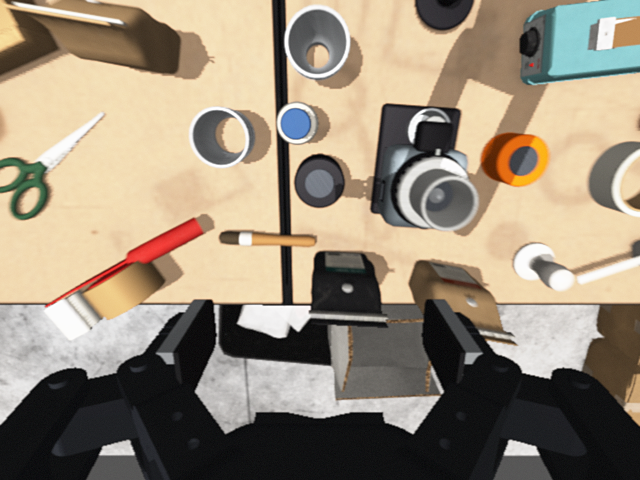

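Cap stands upright at (319,181) in the wrist view → (645,-150), top at 49 mm; throat (645.7,-24) unmoved; tall hopper at (316,42) → (493,-152), showing its slim foot. Moving above the hopper.

Request:
arm_command([
  [[40,-0.5,0],[0,0,0],1],
  [[40,-0.5,30],[0,0,0],1],
  [[40,-0.5,40],[0,0,0],1],
  [[32,0,40],[0,0,0],1],
  [[0,0,40],[0,0,0],1],
  [[0,0,20],[0,0,0],1],
  [[0,0,0],[0,0,0],1],
  [[0,0,0],[0,0,0],1],
])

```text
time: 10.98
position: [494.2, -151.9, 191.7]
eef_rot: [-179.9, 0.1, -180.0]
ft_force: [0.7, 0.4, 0.6]
opening: 0.999
```

Position agrees with the hopper's; descending to TCP z ≈ 62.

Request:
arm_command([
  [[1,0,30],[0,0,0],1],
  [[0,0,40],[0,0,0],1],
  [[0,0,35],[0,0,0],1],
  [[0,0,25],[0,0,0],1],
  [[0,0,0],[0,0,0],1],
  [[0,0,0],[0,0,0],0.75],
  [[0,0,0],[0,0,0],0.65],
  [[0,0,0],[0,0,0],0.5],
  [[0,0,0],[0,0,0],0.4],
  [[0,0,0],[0,0,0],0.4],
  [[0,0,0],[0,0,0],0.4],
], newtons=35)

```text
time: 12.35
position: [494.4, -152.4, 62.3]
eef_rot: [-179.9, 0.2, -180.0]
ft_force: [0.5, 0.8, 7.6]
opening: 0.751
```

Request:
arm_command([
  [[0,0,-5],[0,0,0],0.4],
  [[0,0,-15],[0,0,0],0.4],
  [[0,0,-30],[0,0,0],0.4],
  [[0,0,-40],[0,0,0],0.4],
  [[0,0,-40],[0,0,0],0.4],
  [[0,0,-40],[0,0,0],0.4],
  [[0,0,-25],[0,0,0],0.4],
  [[-15,15,0],[0,0,0],0.4],
  [[-30,26,0],[0,0,0],0.4],
  [[-35,30,0],[0,0,0],0.4],
  [[-35,30,0],[0,0,0],0.4],
  [[-25,20,0],[0,0,0],0.4],
  [[-11,7,0],[0,0,0],0.4],
  [[0,0,0],[0,0,0],0.4],
  [[0,0,0],[0,0,0],0.4],
])

```text
time: 14.22
position: [642.6, -24.4, 255.0]
eef_rot: [-180.0, -0.0, 180.0]
ft_force: [-0.2, 0.1, -1.1]
opening: 0.755
```

```bash
python3 - <<'E'
from h import *
from scipy.optimize import least_squares
p=arm.read_state();print(p['position'],p['eef_rot'],p['ft_force'])
for n in('scene','side'):
    d=snap(n,n+'3.png');A=cloud(d)
    print(n,'band',fit(A,(646,-24),55,272,282,33),'\n sh',fit(A,(646,-24),40,216.5,220.5,27.5),'\n neck',fit(A,(646,-24),40,192,210,20),'\n collar',fit(A,(646,-24),40,125,162,28))
d=snap('wrist');A=cloud(d);P=A.reshape(-1,3);m=(np.hypot(P[:,0]-646,P[:,1]+24)<50)&(P[:,2]>279)&(P[:,2]<290);q=P[m];print(len(q), len(q) and (q.min(0),q.max(0)))
a=cv2.imread('pics/scene3.png')[185:295,220:340];b=cv2.imread('pics/side3.png')[165:275,270:390]
cv2.imwrite('pics/m3.png',np.hstack([cv2.resize(x,(400,367),interpolation=cv2.INTER_CUBIC) for x in(a,b)]))
E
```

```text
[642.6181689  -24.42614285 254.98059105] [-1.79976762e+02 -3.14181949e-02  1.79964929e+02] [-0.19285304  0.05274049 -1.10557454]
scene band (142, (array([641.7, -19.1]), np.float64(3.63), array([603., -71., 272.]), array([675.,  25., 282.]))) 
 sh (15, (array([646. , -26.6]), np.float64(1.62), array([617., -32., 217.]), array([646.,   2., 220.]))) 
 neck (54, (array([643.3, -23.9]), np.float64(2.34), array([621., -33., 194.]), array([653.,  -1., 210.]))) 
 collar (247, (array([645.2, -21.4]), np.float64(2.8), array([613., -49., 125.]), array([668.,   9., 162.])))
side band (127, (array([645.2, -31.4]), np.float64(3.53), array([608., -75., 272.]), array([670.,   7., 282.]))) 
 sh (14, (array([645.3, -23.2]), np.float64(1.74), array([615., -52., 217.]), array([647., -19., 220.]))) 
 neck (76, (array([642.9, -24.5]), np.float64(2.46), array([618., -49., 193.]), array([659., -17., 210.]))) 
 collar (329, (array([646.2, -26.1]), np.float64(2.67), array([616., -58., 125.]), array([673.,   2., 162.])))
10271 (array([607.9237668 , -69.86515589, 279.00062454]), array([673.72394908,  21.8342392 , 289.99650626]))
```

View pics/m3.png

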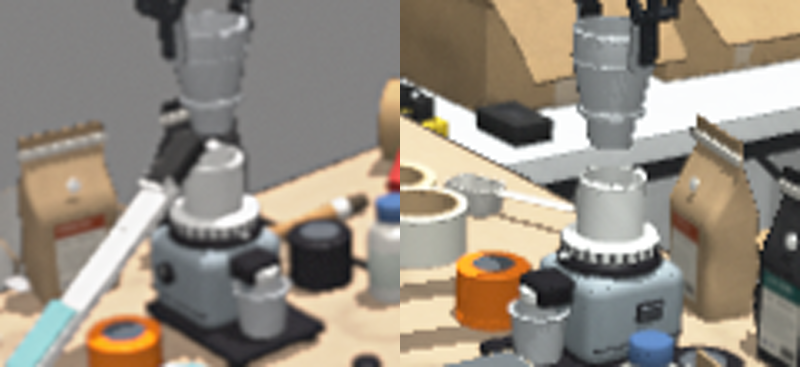

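Hopper hangs upright above the throat, ~3 mm short in x. Correct and lower until just above home.

Request:
arm_command([
  [[-3,0,5],[0,0,0],0.4],
  [[0,0,10],[0,0,0],0.4],
  [[0,0,10],[0,0,0],0.4],
  [[0,0,10],[0,0,0],0.4],
  [[0,0,8],[0,0,0],0.4],
  [[0,0,4],[0,0,0],0.4],
  [[0,0,0],[0,0,0],0.4],
])

```text
time: 15.25
position: [646.2, -23.5, 207.5]
eef_rot: [180.0, -0.0, -180.0]
ft_force: [-0.3, 0.6, -0.9]
opening: 0.753
```

Request:
arm_command([
  [[0,0,2],[0,0,0],0.4],
  [[0,0,2],[0,0,0],0.4],
  [[0,0,1],[0,0,0],0.4],
  [[0,0,0],[0,0,0],0.4],
])

```text
time: 15.75
position: [646.3, -23.5, 202.7]
eef_rot: [180.0, -0.0, -180.0]
ft_force: [0.9, -0.8, -1.0]
opening: 0.752
```

Request:
arm_command([
  [[0,0,1],[0,0,0],0.4],
  [[0,0,0.7],[0,0,0],0.4],
  [[0,0,0.5],[0,0,0],0.4],
  [[0,0,0],[0,0,0],0.4],
])

```text
time: 16.25
position: [646.5, -23.5, 201.4]
eef_rot: [-180.0, 0.0, -180.0]
ft_force: [-1.7, 0.4, 4.0]
opening: 0.755
```

Contact felt at the expected height (201). Release, rise, and go look at hopper and lid from the front.

Request:
arm_command([
  [[0,0,0],[0,0,0],0.8],
  [[0,0,0],[0,0,0],0.9],
  [[0,0,0],[0,0,0],0.95],
  [[0,0,0],[0,0,0],0.95],
  [[0,0,0],[0,0,0],0.95],
  [[0,0,-20],[0,0,0],0.95],
  [[0,0,-40],[0,0,0],0.95],
  [[0,0,-50],[0,0,0],1],
  [[40,5,-30],[0,0,0],1],
  [[45,5,0],[0,0,0],1],
  [[45,5,0],[0,0,0],1],
  [[40,5,0],[0,0,0],1],
  [[0,0,0],[0,0,0],1],
  [[0,0,0],[0,0,0],1],
])

```text
time: 18.0
position: [477.1, -3.7, 342.2]
eef_rot: [-180.0, 0.2, -180.0]
ft_force: [0.8, -0.9, 0.0]
opening: 0.999
```

```bash
python3 - <<'E'
from h import *
d=snap('wrist','w4.png'); A=cloud(d); print(arm.read_state()['position'],arm.read_state()['time'])
P=A.reshape(-1,3)
def mid(c,r,z0,z1,n):
    m=(np.hypot(P[:,0]-c[0],P[:,1]-c[1])<r)&(P[:,2]>z0)&(P[:,2]<z1);p=P[m]
    if len(p): print(n,len(p),'mid',((p.min(0)+p.max(0))/2).round(1),'size',np.ptp(p,0).round(),'z',np.median(p[:,2]).round(1), fit(A,c,r,z0,z1,32)[1][0])
mid((645,-24),45,230,240,'hopper rim');mid((431,-3),50,17,27,'lid flange'); mid((431,-3),30,47,57,'knob'); mid((645,-150),45,46,56,'cap')
p=P[(np.hypot(P[:,0]-645,P[:,1]+24)<45)&(P[:,2]>231)&(P[:,2]<240)]
print('rim plane',np.linalg.lstsq(np.c_[p[:,:2]-[645,-24],np.ones(len(p))],p[:,2],rcond=None)[0])
for n in('scene','side'):
    e=snap(n);B=cloud(e);print(n,fit(B,(646,-24),45,213,232,33)); q=B.reshape(-1,3);q=q[np.hypot(q[:,0]-646,q[:,1]+24)<36];print(np.nanpercentile(q[:,2],99))
    cv2.imwrite('pics/%s4.png'%n,e['img'][:,:,::-1])
E
```

```text
[477.2787829   -3.74578491 341.64061224] 18.05
hopper rim 551 mid [631.1 -22.6 232.6] size [40. 66.  5.] z 233.3 [644.9 -23. ]
lid flange 2082 mid [431.   -2.1  20.1] size [69. 70.  6.] z 20.2 [431.5  -2.3]
knob 372 mid [430.6  -2.2  49.9] size [25. 25.  6.] z 50.7 [439.3 -32.2]
cap 972 mid [ 644.5 -148.5   49.2] size [64. 63.  6.] z 48.9 [ 650.8 -160. ]
rim plane [ 1.00887007e-02 -2.02581736e-03  2.33435689e+02]
scene (219, (array([644.5, -21.4]), np.float64(2.8), array([609., -54., 213.]), array([679.,  13., 232.])))
237.63582556337386
side (263, (array([645.8, -26.1]), np.float64(2.91), array([611., -62., 213.]), array([679.,   8., 232.])))
236.14973673105044
```

View pics/w4.png

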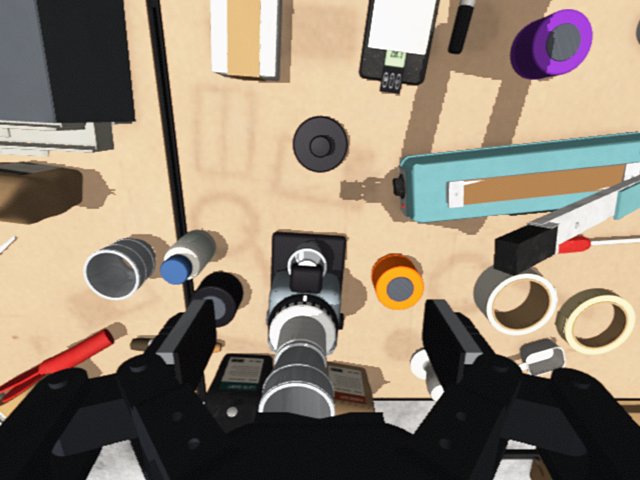

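Hopper home (rim 233 + ~1.7 mm camera bias = 235, tilt 0.01). Lid at (320,145) → (431,-2.2), knob top ~52. Descending onto the knob with partly opened jaws to keep off the sealer.

Request:
arm_command([
  [[20,1.5,30],[0,0,0],0.6],
  [[26,0,50],[0,0,0],0.6],
  [[0,0,60],[0,0,0],0.6],
  [[0,0,60],[0,0,0],0.6],
  [[0,0,50],[0,0,0],0.6],
  [[0,0,35],[0,0,0],0.6],
  [[0,0,20],[0,0,0],0.6],
  [[0,0,5],[0,0,0],0.6],
  [[0,0,0],[0,0,0],0.6],
  [[0,0,0],[0,0,0],0.6],
])

```text
time: 19.4
position: [431.5, -2.3, 31.7]
eef_rot: [-180.0, 0.1, -180.0]
ft_force: [0.4, 0.0, 1.0]
opening: 0.596
```

Request:
arm_command([
  [[0,0,5],[0,0,0],0.6],
  [[0,0,0],[0,0,0],0.5],
  [[0,0,0],[0,0,0],0.4],
  [[0,0,0],[0,0,0],0.3],
  [[0,0,0],[0,0,0],0.2],
  [[0,0,0],[0,0,0],0.1],
  [[0,0,0],[0,0,0],0.1],
  [[0,0,0],[0,0,0],0.1],
], newtons=25)

```text
time: 20.4
position: [430.6, -2.1, 25.8]
eef_rot: [-180.0, 0.0, -180.0]
ft_force: [-1.0, -0.1, 4.9]
opening: 0.284
```

Request:
arm_command([
  [[0,0,-5],[0,0,0],0.1],
  [[0,0,-20],[0,0,0],0.1],
  [[0,0,-40],[0,0,0],0.1],
  [[0,0,-50],[0,0,0],0.1],
  [[0,0,-50],[0,0,0],0.1],
  [[0,0,-50],[0,0,0],0.1],
  [[0,0,-35],[0,0,0],0.1],
  [[0,0,-20],[0,0,0],0.1],
  [[-25,-2.6,0],[0,0,0],0.1],
  [[-40,-4,0],[0,0,0],0.1],
  [[-45,-4,0],[0,0,0],0.1],
  [[-45,-4,0],[0,0,0],0.1],
  [[-35,-4,0],[0,0,0],0.1],
  [[-20,-3,0],[0,0,0],0.1],
  [[-5,0,0],[0,0,0],0.1],
  [[0,0,0],[0,0,0],0.1],
  [[0,0,0],[0,0,0],0.1],
])

```text
time: 22.52
position: [644.7, -23.4, 295.8]
eef_rot: [180.0, -0.0, -180.0]
ft_force: [0.3, 0.6, -0.8]
opening: 0.281
```

```bash
python3 - <<'E'
from h import *
p=arm.read_state();print(p['position'],p['eef_rot'],p['opening'])
for n in('scene','side'):
    d=snap(n,n+'5.png');A=cloud(d)
    print(n,'flange',fit(A,(645.5,-24),50,285,293,35),'\n plug',fit(A,(645.5,-24),50,270,282,27.5),'\n rim',fit(A,(645.5,-24),50,213,232,33))
a=cv2.imread('pics/scene5.png')[160:270,230:350];b=cv2.imread('pics/side5.png')[135:245,270:390]
cv2.imwrite('pics/m5.png',np.hstack([cv2.resize(x,(400,367),interpolation=cv2.INTER_CUBIC) for x in(a,b)]))
E
```

```text
[644.66084438 -23.40915102 295.84075909] [ 1.79997931e+02 -7.99564403e-03 -1.79980065e+02] 0.2814989580483497
scene flange (64, (array([647. , -24.6]), np.float64(3.63), array([610., -51., 285.]), array([663.,  15., 293.]))) 
 plug (52, (array([645.9, -22.6]), np.float64(1.77), array([617., -34., 272.]), array([655.,   5., 282.]))) 
 rim (216, (array([644.3, -21.1]), np.float64(2.55), array([608., -54., 213.]), array([679.,  16., 232.])))
side flange (117, (array([648.8, -23.4]), np.float64(6.49), array([611., -62., 286.]), array([679.,   6., 293.]))) 
 plug (81, (array([646.6, -24. ]), np.float64(2.34), array([615., -62., 270.]), array([665., -11., 282.]))) 
 rim (256, (array([646.2, -26.3]), np.float64(2.77), array([609., -64., 213.]), array([679.,  10., 232.])))
```

View pics/m5.png

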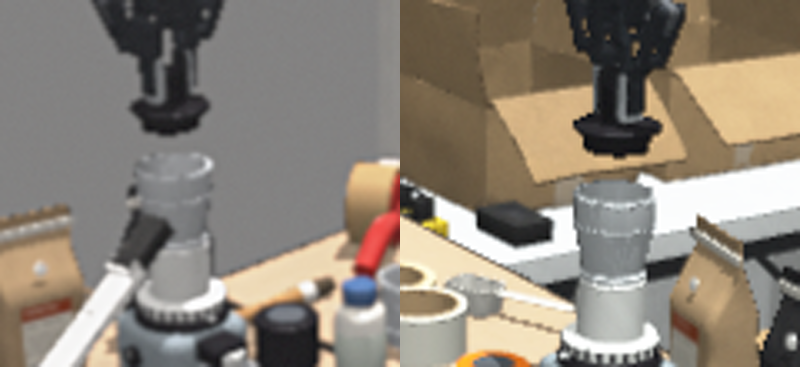

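Lid hangs level and aligned to ~1 mm. Lowering.

Request:
arm_command([
  [[0,0,8],[0,0,0],0.1],
  [[0,0,12],[0,0,0],0.1],
  [[0,0,10],[0,0,0],0.1],
  [[0,0,8],[0,0,0],0.1],
  [[0,0,5],[0,0,0],0.1],
  [[0,0,3],[0,0,0],0.1],
  [[0,0,2],[0,0,0],0.1],
  [[0,0,0],[0,0,0],0.1],
])

```text
time: 23.62
position: [645.4, -23.6, 247.7]
eef_rot: [-180.0, 0.0, -180.0]
ft_force: [0.3, 0.0, 0.5]
opening: 0.283
```

Request:
arm_command([
  [[0,0,1],[0,0,0],0.1],
  [[0,0,0.7],[0,0,0],0.1],
  [[0,0,0],[0,0,0],0.1],
])

```text
time: 24.0
position: [645.4, -23.6, 245.9]
eef_rot: [-180.0, 0.0, -180.0]
ft_force: [0.3, -0.4, -0.7]
opening: 0.285
```

Request:
arm_command([
  [[0,0,0.8],[0,0,0],0.1],
  [[0,0,0.7],[0,0,0],0.1],
  [[0,0,0],[0,0,0],0.1],
])

```text
time: 24.38
position: [645.5, -23.7, 244.8]
eef_rot: [-180.0, 0.0, -180.0]
ft_force: [-1.2, 0.9, 2.2]
opening: 0.285
```

Light contact at the expected height (245). Release and withdraw towards the robot.

Request:
arm_command([
  [[0,0,0],[0,0,0],0.32],
  [[0,0,0],[0,0,0],0.4],
  [[0,0,0],[0,0,0],0.5],
  [[0,0,0],[0,0,0],0.6],
  [[0,0,0],[0,0,0],0.6],
  [[0,0,-15],[0,0,0],0.6],
  [[0,0,-35],[0,0,0],0.6],
  [[0,0,-50],[0,0,0],0.6],
  [[30,0,-30],[0,0,0],0.6],
  [[45,0,0],[0,0,0],0.6],
  [[45,0,0],[0,0,0],0.6],
  [[0,0,0],[0,0,0],0.6],
  [[0,0,0],[0,0,0],0.6],
])

```text
time: 26.0
position: [526.0, -23.7, 375.8]
eef_rot: [-180.0, 0.1, -180.0]
ft_force: [-0.5, 0.3, 0.2]
opening: 0.599
```

```bash
python3 - <<'E'
from h import *
d=snap('wrist','w6.png'); A=cloud(d); print(arm.read_state()['position'],arm.read_state()['time'])
P=A.reshape(-1,3)
def mid(c,r,z0,z1,n):
    m=(np.hypot(P[:,0]-c[0],P[:,1]-c[1])<r)&(P[:,2]>z0)&(P[:,2]<z1);p=P[m]
    if len(p): print(n,len(p),'mid',((p.min(0)+p.max(0))/2).round(1),'size',np.ptp(p,0).round(),'z',np.median(p[:,2]).round(1),'slope',np.linalg.lstsq(np.c_[p[:,:2],np.ones(len(p))],p[:,2],rcond=None)[0][:2].round(3))
mid((645,-24),45,234,246,'flange top (240.5)');mid((645,-24),30,264,276,'knob top (271)');mid((645,-150),45,46,56,'cap')
mid((645,-24),50,111,119,'ring');mid((573,-176),35,90,101,'bottle');mid((586,-262),45,64,75,'spare')
e=snap('side');B=cloud(e)
print('side flange',fit(B,(645.5,-24),45,235,242,35),'band',fit(B,(645.5,-24),45,213,232,33))
a=d['img'][:,:,::-1];b=cv2.resize(e['img'][140:280,270:430,::-1],(400,350),interpolation=cv2.INTER_CUBIC)
cv2.imwrite('pics/m6.png',np.hstack([cv2.resize(a,(400,350)),b]))
E
```

```text
[526.22262165 -23.75544846 375.34354068] 26.05
flange top (240.5) 3096 mid [643.5 -23.  240. ] size [68. 70. 12.] z 239.2 slope [ 0.011 -0.   ]
knob top (271) 694 mid [644.4 -23.  267.9] size [25. 25.  8.] z 269.7 slope [0.118 0.009]
cap 1524 mid [ 645.3 -149.8   49.4] size [66. 65.  7.] z 49.0 slope [ 0.005 -0.003]
ring 1121 mid [636.  -23.4 115. ] size [63. 81.  8.] z 114.6 slope [0.004 0.002]
bottle 587 mid [ 572.4 -175.3   93.7] size [34. 34.  7.] z 94.7 slope [ 0.016 -0.016]
spare 575 mid [ 588.9 -266.5   67.4] size [70. 69.  7.] z 68.0 slope [-0.003  0.006]
side flange (152, (array([648.8, -23.3]), np.float64(7.06), array([610., -62., 235.]), array([682.,   8., 242.]))) band (179, (array([646.9, -24.5]), np.float64(2.04), array([608., -63., 213.]), array([666.,  -7., 232.])))
```

View pics/m6.png

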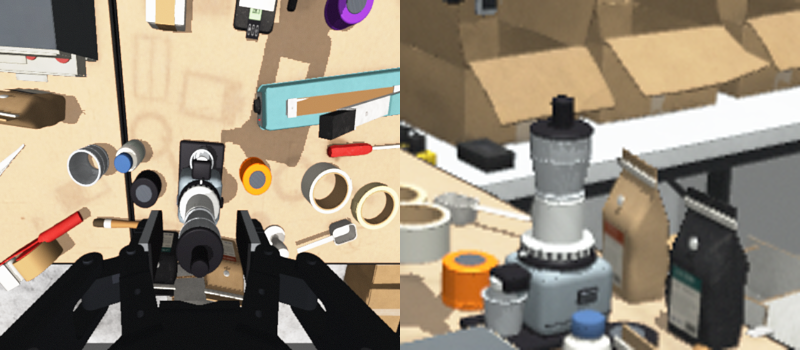

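Lid is level and home (flange top 239.2 + ~1.5 mm bias = 240.5; knob top 271); the cap stands and the bystanders are in place.

```bash
python3 -c "
from rig import arm
print(arm.sign_off())"
```

```text
the job is handed in; nothing more can be done
None
```

The grinder is ready, and I handed the job in at about 26 s of the 70 s allowed. `sign_off` reported no verdict.

- **Dust cap:** I drew it straight up and stood it open end down at about (645, -150) mm. Its top measured 49 mm, level.
- **Hopper:** I told the slim-necked hopper from the squat one by its rim height (about 98 mm against 72 mm). It is seated in the throat. Its rim measured 233.3 mm and tilt about 0.01 rad; with the wrist camera reading about 1.7 mm low, that matches the 235 mm for home.
- **Lid:** It is seated in the hopper's mouth. The flange top measured 239.2 mm, consistent with 240.5 mm, and its slope was about 0.011. Its centre is within about 2 mm of the throat axis, inside the camera's error.

Checks that disagreed or stayed open:

- **Sideways force:** I felt about 5 N sideways while lowering the cap close to the grinder, possibly the gripper brushing its housing. I moved 15 mm away and the force vanished. The throat stayed at (645.7, -24) mm to within about 1 mm, so the grinder did not shift measurably.
- **Flange fit from the side camera:** This fit was poor (7 mm residual) and I ignored it.
- **Bystanders:** I measured only the bottle and the squat hopper at the end; both are within a few mm of the first measurements. The other loose things I checked only by eye, and they looked unmoved where visible.

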